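# Turn the small lacquered board over against the fence

### The job

The lacquered face of the oblong board lying on the stand's slats is dry and its bare back is to be coated next. Push the board up against the fence of the stand, tip it up on edge there and over the fence, so that it ends lying flat, bare back up, roughly square on the cork-lined deck behind the fence. Leave the square and the round piece on the other two slats where they are.

Things in the scene. Friction and masses are not known exactly. Their poses are not given: they have to be found in the camera images.
- board: Oblong board to turn over, 120 x 60 x 8 mm, 60 to 130 g: teal lacquer mosaic on one face, bare plywood on the other. Origin: centre of the bare face (underneath at first). x along its length, towards the fence within 4 degrees; z from bare to lacquered face (up at first). Lies on any one of the three slats, far end 4 to 18 mm short of the fence; near end juts 28 to 43 mm past the slat, free below.
- stand: Wooden stand, fixed. Origin: table level, under the middle of the fence's front face; x to the deck (to the robot's left within 15 degrees), y along the fence, z up. Fence top and flat cork deck behind it 80 mm high, x 0 to 140, y -175 to 175 mm. Before it three slats along x (-95 to 0 mm), y -110, 0, 110, 36 mm wide, 18 thick, tops 60 mm high, each on a post at x -75 to -57; else open below.
- tile: The square piece, 90 x 90 x 8 mm, same materials, lying lacquered face up on another slat; to be left alone. Origin at the centre of its underside, z up.
- disc: The round piece, 90 mm across, 8 mm thick, same materials, lying lacquered face up on another slat; to be left alone. Origin at the centre of its underside, z up.
There are look-alikes about, which are no part of the job. Leave any blue look-alike of the board alone.

How it is judged:
On the way:
1. the board is tipped up on edge at the fence (stood within about 30 degrees of upright, not lifted more than about 30 mm clear of the slats) (angle between board's own z axis and vertical between 1.05 and 2.1 rad and x of board in the frame of stand between -0.06 and 0.06 m and z of board in the frame of stand below 0.15 m), for 0.1 s.
At the end, for the whole second after the job is handed in: The board rests on the deck bare back up, level within 10 degrees, its centre 10 to 95 mm behind the fence's front face and 25 mm or more from the deck's side ends, its length square to the fence within 20 degrees; the square and round pieces are within 15 mm of where they lay (angle between board's own z axis and vertical above 2.97 rad and z of board in the frame of stand between 0.08 and 0.096 m and x of board in the frame of stand between 0.01 and 0.095 m and y of board in the frame of stand between -0.15 and 0.15 m and angle between the x axis of board and the x axis of stand, either way round below 0.35 rad and linear speed of board below 0.02 m/s and distance of each of tile, disc from where it was at the start of the episode below 0.015 m); the robot touches nothing.
It fails at once if the square or the round piece is pushed more than 15 mm from its place or tipped (distance of any of tile, disc from where it was at the start of the episode above 0.015 m or angle between any of tile, disc's own z axis and vertical above 0.25 rad).
It also fails if it takes over 35 s, if anything falls off the work surface, if the arm or the gripper's body presses on something with over 40 N, if the wrist force passes 120 N, or if a joint passes its speed limit or range.

### The arm

A 6-joint arm with a two-finger parallel gripper is mounted at the origin on the work surface. World frame = base frame: x ahead of the robot, y to its left, z up, the work surface at z = 0. Lengths are in m, angles in rad, forces in N, time in s.
With the tool pointing down it reaches from about 0.35 to 0.975 m from the base axis. Payload 17.4 kg.
Tool frame: the origin (TCP) lies at the very end of the fingers, on their centre line; the grasp point (between the pads) lies 19 mm behind it; x points along the fingers, z is the direction in which the jaws open and shut, and the axes are right-handed (so a half turn about x gives the same grasp; the last joint's range is limited). The gripper opens to 85 mm and grips with 20 to 120 N. Pads are 22 mm wide; open, the fingers measure 114 mm over their backs; the gripper's body (76 mm by 85 mm) begins 54 mm behind the grasp point. The pads swing forward as they close: fully open they stand 13 mm farther back than shut.
Start: joints at [1.217, 0.116, 1.442, -0, 1.584, -0.038], TCP at [0.21, 0.642, 0.231] pointing down, gripper open.
Joint ranges: [-2.83, 2.83], [-0.83, 2.19], [0.07, 2.5], [-1.14, 4.28], [0.01, 3], [-2.97, 2.97]. Speed limits (rad/s): [1.89, 1.89, 2.22, 3.14, 3.14, 3.14].

### API

Orientations are given as [roll, pitch, yaw] about the fixed x, y, z axes, in that order (R = Rz(yaw) Ry(pitch) Rx(roll)).
In Python, from bench import ctrl, eyes, ticket gives the robot as it stands.
- The arm moves only by the tool send_rows, never from a script. Its argument "moves" is a list of rows, each an object with "twist": the turn, a rotation vector about the world's x, y, z in degrees, a list of three; "offset": the shift along the world's x, y, z in mm, a list of three; "fingers": the opening, from -1 (shut) to 1 (fully open). A call has 1 to 5 rows; each row shifts and turns the commanded pose from where the row before left it; what a row does not reach is not made up. A row lasts 1/8 s, in which the tool goes at most 62.5 mm and 10.7 degrees, less where a joint would pass 70% of its speed; a pose out of reach is approached as far as the arm can. A call is refused whole if a number of a shift passes 62.5 or a number of a turn 10.7, either way. A call with a gripper value outside its range is refused whole. The fingers move at their own pace and stop on an object; "grip_force" is the grip in N (left out, the last holds). Time passes only in rows, so rows that do not move let the fingers close. It gives the time, the measured TCP pose, the force and the opening at its end, in the units of the state.
- ctrl.read_state(): the state, without advancing time (a new reading comes with each control period).
- eyes.grab_frame(name): name is "scene" or "top" or "wrist"; returns a dict with "color" (400x640x3 uint8, blue, green, red), "fx", "fy", "cx", "cy" (pixels), "world_to_cam" (4x4, takes a point from world to camera coordinates); the wrist camera has in their place "mount" (4x4, takes a point from camera to tool coordinates, whose origin is the TCP and whose axes are the tool frame's). Camera axes: x right, y down, z forward; pixel columns grow to the right and rows downward; lengths in m; the calibration is good to about 2 mm. A picture is of the moment at which its call begins: read the wrist's pose just before it. There is no depth.
- ticket.job_done(): hands the job in, once; it reports no verdict.
The state is a dict: "t": time; "q": joint angles; "joint_velocities": joint speeds; "tau": joint torques, N m; "position": TCP position; "tool_rot": TCP orientation; "force": force on the tool from outside, world axes, zero at the start; "moment": the same for the moment, N m; "opening": opening from 0.0 (shut) to 1.0 (fully open).
Only numpy, scipy, OpenCV 4.12 (cv2) and the standard library are available. Lean on these libraries where they do the work, as an engineer would, in place of code of your own. Each camera call takes 0.05 s, during which the arm holds its last target.

## Working session

There is one attempt and no reset: what is moved stays moved. The work goes in short steps, Python scripts to look and compute and a tool call to move; the robot and the scene stay as the last step left them, time stands still between calls to the robot, and variables do not carry over. Pictures are saved under pics/ and viewed, and the job is handed in when it is done.

Besides the shell and the picture viewer there is one more tool, called after ">>>" as name(argument=value, ...) on one line, values as JSON. send_rows: Moves the arm, as the interface text tells. Its arguments: {"type":"object","properties":{"moves":{"type":"array"},"grip_force":{"type":"number"}},"required":["moves"]}

```bash
mkdir -p pics; ls; python3 - <<'E'
from bench import ctrl,eyes
import cv2,numpy as np,pickle
s=ctrl.read_state();print({k:np.round(v,3) for k,v in s.items()})
D={}
for n in("scene","top","wrist"):
    d=eyes.grab_frame(n);D[n]=d;cv2.imwrite(f"pics/{n}0.png",d["color"])
    print(n,d["fx"],d["cx"],d["cy"],np.round(d.get("world_to_cam",d.get("mount")),3).tolist())
pickle.dump(D,open("d0.pkl","wb"))
E
```

```text
pics
{'t': np.float64(0.0), 'q': array([ 1.217,  0.116,  1.442, -0.   ,  1.584, -0.038]), 'joint_velocities': array([-0.001,  0.   , -0.   , -0.001, -0.002,  0.001]), 'tau': array([ 4.000e-03, -7.320e+01, -6.325e+01,  0.000e+00,  6.000e-03,
        0.000e+00]), 'position': array([0.21 , 0.641, 0.231]), 'tool_rot': array([ 3.111,  1.57 , -1.918]), 'force': array([ 0.1  , -0.518, -0.483]), 'moment': array([-0.015,  0.03 , -0.02 ]), 'opening': np.float64(1.003)}
scene 429.384901222455 315.2617994686416 200.81289428034023 [[-0.197, 0.98, 0.006, 0.233], [0.671, 0.139, -0.728, -0.342], [-0.715, -0.14, -0.685, 1.179], [0.0, 0.0, 0.0, 1.0]]
top 412.6710983359185 319.15888334693125 188.6728710882607 [[0.021, -1.0, -0.021, -0.116], [-0.99, -0.018, -0.139, 0.643], [0.138, 0.023, -0.99, 0.778], [0.0, 0.0, 0.0, 1.0]]
wrist 346.60022882563374 310.1092193629072 200.59358755912544 [[-0.0, -0.278, 0.961, -0.143], [0.0, -0.961, -0.278, 0.071], [1.0, 0.0, 0.0, 0.0], [0.0, 0.0, 0.0, 1.0]]
```

View pics/scene0.png

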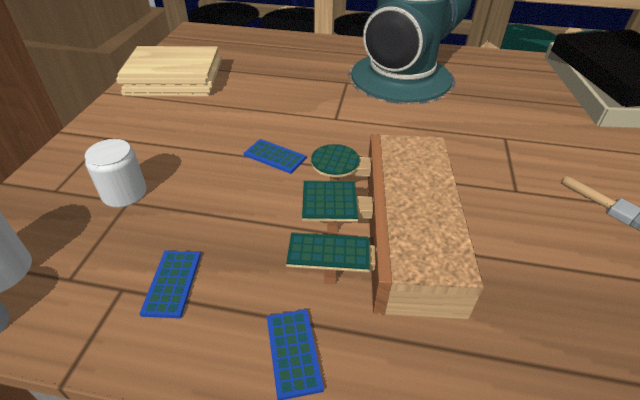

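View pics/top0.png

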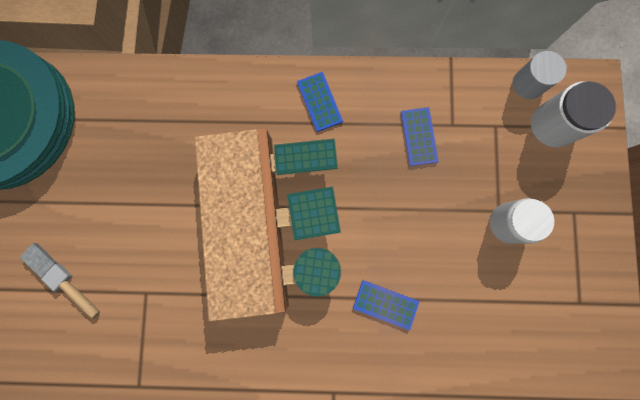

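View pics/wrist0.png

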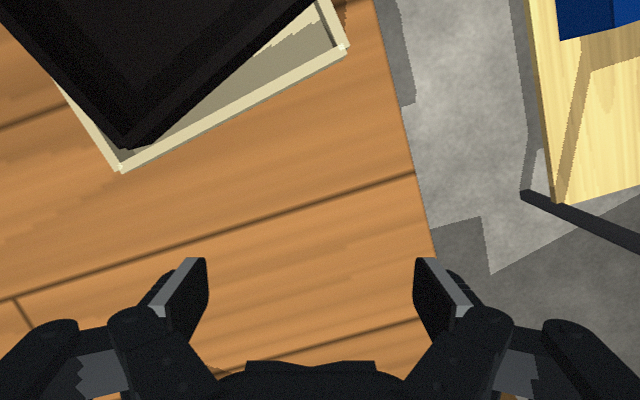

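The board is the rimless teal oblong at scene (330,250) / top (305,157). Things it could be mistaken for, in scene pixels:
- Blue-rimmed oblongs at (275,155), (170,283) and (295,352)
- The square tile at (330,200)
- The round disc at (336,160)

Next I'll take a close crop and measure.

```bash
cat > h.py <<'E'
import numpy as np,cv2
def ray(d,uv,z):
    M=d["world_to_cam"];R=M[:3,:3];c=-R.T@M[:3,3]
    out=[]
    for u,v in np.atleast_2d(uv):
        r=R.T@np.array([(u-d["cx"])/d["fx"],(v-d["cy"])/d["fy"],1]);s=(z-c[2])/r[2];out.append(c+s*r)
    return np.array(out)
def proj(d,P):
    M=d["world_to_cam"];p=(M[:3,:3]@np.atleast_2d(P).T).T+M[:3,3]
    return np.c_[d["fx"]*p[:,0]/p[:,2]+d["cx"],d["fy"]*p[:,1]/p[:,2]+d["cy"]]
E
python3 - <<'E'
import pickle,cv2,numpy as np
from h import *
D=pickle.load(open("d0.pkl","rb"))
for n,roi in(("top",(260,120,120,190)),("scene",(270,130,110,160))):
    d=D[n];im=d["color"];x,y,w,h=roi
    cv2.imwrite(f"pics/crop_{n}.png",cv2.resize(im[y:y+h,x:x+w],None,fx=3.5,fy=3.1))
    hsv=cv2.cvtColor(im,cv2.COLOR_BGR2HSV)
    m=cv2.inRange(hsv,(60,80,30),(104,255,255));mm=np.zeros_like(m);mm[y:y+h,x:x+w]=m[y:y+h,x:x+w]
    mm=cv2.morphologyEx(mm,cv2.MORPH_CLOSE,np.ones((3,3)))
    cs,_=cv2.findContours(mm,0,2)
    for c in cs:
        if cv2.contourArea(c)<300:continue
        W=ray(d,c[:,0,:].astype(float),0.068)
        r=cv2.minAreaRect((W[:,:2]*1000).astype(np.float32))
        print(n,cv2.boundingRect(c),np.round(r[0],1),np.round(r[1],1),round(r[2],1),np.round(cv2.boxPoints(r),0).tolist())
# deck
d=D["top"];hsv=cv2.cvtColor(d["color"],cv2.COLOR_BGR2HSV)
print(hsv[220,240],hsv[220,268],hsv[250,400])
E
```

```text
top (294, 248, 46, 48) [ 485.  -102.7] [86.7 84.7] 1.3 [[441.0, -61.0], [443.0, -146.0], [529.0, -144.0], [527.0, -59.0]]
top (288, 187, 52, 53) [595.1 -93.7] [88.8 87.5] 10.9 [[543.0, -59.0], [560.0, -145.0], [647.0, -128.0], [630.0, -42.0]]
top (275, 139, 62, 36) [705.  -75.6] [ 58.5 117.3] 6.9 [[669.0, -21.0], [683.0, -137.0], [741.0, -130.0], [727.0, -14.0]]
scene (287, 233, 82, 36) [707.3 -76.3] [ 61.3 118.7] 6.9 [[670.0, -21.0], [684.0, -139.0], [745.0, -132.0], [731.0, -14.0]]
scene (302, 181, 56, 38) [597.1 -94.3] [91.  88.8] 10.8 [[544.0, -59.0], [561.0, -146.0], [650.0, -129.0], [633.0, -42.0]]
scene (312, 145, 47, 30) [ 488.3 -102.1] [87.6 86.2] 11.7 [[437.0, -69.0], [454.0, -153.0], [540.0, -135.0], [522.0, -51.0]]
scene (270, 145, 31, 23) [ 499.2 -204.8] [72.  39.3] 68.8 [[468.0, -231.0], [505.0, -246.0], [531.0, -178.0], [494.0, -164.0]]
[ 14 108 211] [ 11 132 184] [ 13 112 169]
```

View pics/crop_top.png

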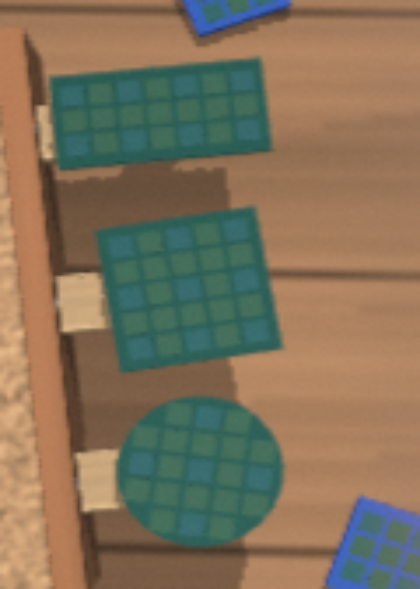

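View pics/crop_scene.png

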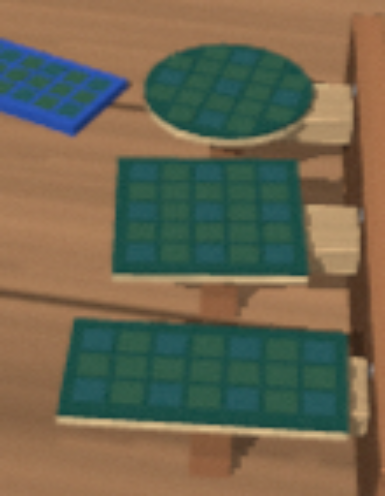

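```bash
python3 - <<'E'
import pickle,cv2,numpy as np
from h import *
D=pickle.load(open("d0.pkl","rb"))
im=D["top"]["color"];cv2.imwrite("pics/deck_top.png",cv2.resize(im[120:330,185:295],None,fx=4,fy=2.8,interpolation=cv2.INTER_CUBIC))
im=D["scene"]["color"];cv2.imwrite("pics/deck_scene.png",cv2.resize(im[125:325,360:490],None,fx=4,fy=2.9,interpolation=cv2.INTER_CUBIC))
E
```

```text
(no output)
```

View pics/deck_top.png

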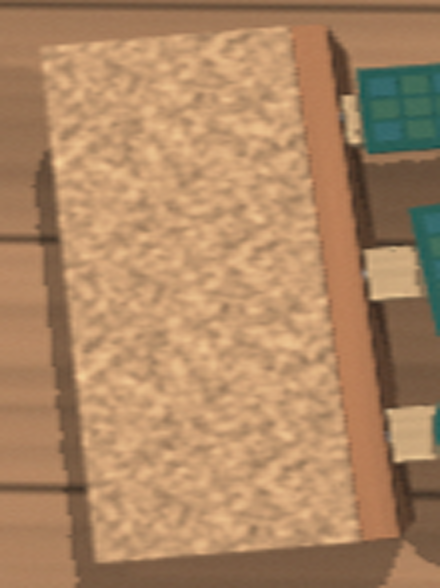

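View pics/deck_scene.png

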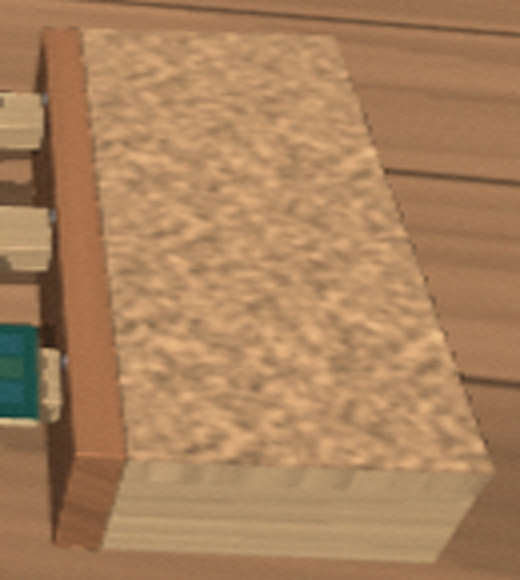

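```bash
python3 - <<'E'
import pickle,cv2,numpy as np
from h import *
D=pickle.load(open("d0.pkl","rb"))
a=ray(D["top"],[(267,129.6),(284.5,312.1),(195,136.8),(209.3,321)],.08)
b=ray(D["scene"],[(379.5,281.9),(370.5,134.7),(483,286.4),(443.8,137.1)],.08)
for p in(a,b):
    print(np.round(p*1000,0)[:,:2].tolist(),np.linalg.norm(p[0]-p[1]),np.linalg.norm(p[0]-p[2]))
    f=(p[0]+p[1])/2;e=p[1]-p[0];print("origin",f[:2],"yaw x deg",np.degrees(np.arctan2(e[0]*-1,e[1]))+0, np.degrees(np.arctan2(*( (p[2]+p[3]-p[0]-p[1])[[1,0]]))))
    print("edge angle",np.degrees(np.arctan2(e[1],e[0])))
E
python3 - <<'E'
import numpy as np
from scipy.spatial.transform import Rotation as R
q=[1.217,0.116,1.442,0,1.584,-0.038]
M=R.from_euler('xyz',[3.111,1.57,-1.918]).as_matrix();print(np.round(M,3))
N=(R.from_euler('z',q[0])*R.from_euler('y',q[1]+q[2]-np.pi/2)*R.from_euler('x',q[3])*R.from_euler('y',q[4])*R.from_euler('x',q[5])).as_matrix();print(np.round(N,3))
E
```

```text
[[754.0, -1.0], [411.0, -46.0], [738.0, 139.0], [392.0, 91.0]] 0.346246423061337 0.1411216367557602
origin [ 0.5828132  -0.02341722] yaw x deg 97.5254323199825 97.32357110660017
edge angle -172.47456768001751
[[759.0, 3.0], [414.0, -45.0], [738.0, 140.0], [393.0, 94.0]] 0.34841878474837124 0.13853638620348305
origin [ 0.58655655 -0.02105747] yaw x deg 98.00255765932012 98.54741804787608
edge angle -171.9974423406799
[[-0.    -0.95   0.311]
 [-0.001  0.311  0.95 ]
 [-1.     0.    -0.001]]
[[-0.    -0.951  0.311]
 [-0.     0.311  0.951]
 [-1.     0.    -0.   ]]
```

```bash
python3 - <<'E'
import pickle,cv2,numpy as np
from h import *
D=pickle.load(open("d0.pkl","rb"))
print("top z0",np.round(ray(D["top"],[(530,80),(552,145),(500,230),(545,240),(419,137),(437,162),(320,102),(386,305)],0.0)*1000).tolist())
print("scene z0: cup",np.round(ray(D["scene"],[(100,195),(122,204),(145,190),(0,330),(28,270),(170,283),(295,352),(275,155)],0.0)*1000).tolist())
E
```

```text
top z0 [[896.0, -552.0, 0.0], [753.0, -591.0, 0.0], [573.0, -475.0, 0.0], [554.0, -566.0, 0.0], [766.0, -313.0, 0.0], [713.0, -350.0, 0.0], [841.0, -101.0, 0.0], [418.0, -242.0, 0.0]]
scene z0: cup [[604.0, -537.0, 0.0], [618.0, -483.0, 0.0], [573.0, -460.0, 0.0], [892.0, -518.0, 0.0], [790.0, -551.0, 0.0], [767.0, -316.0, 0.0], [840.0, -97.0, 0.0], [414.0, -242.0, 0.0]]
```

```bash
cat > plan.py <<'E'
import numpy as np,sys
from bench import ctrl
from scipy.spatial.transform import Rotation as R
u=np.array([np.cos(np.radians(97)),np.sin(np.radians(97)),0]);Z=np.array([0,0,1.])
def tgt(a): # a: deg tool below horizontal along u (90=down,>90 over)
    a=np.radians(a);t=u*np.cos(a)-Z*np.sin(a);n=u*np.sin(a)+Z*np.cos(a)
    return R.from_matrix(np.c_[t,np.cross(n,t),n])
def go(p,a,N=None):
    s=ctrl.read_state();c=R.from_euler('xyz',s["tool_rot"]);rv=np.degrees((tgt(a)*c.inv()).as_rotvec())
    d=(np.array(p)-s["position"])*1000
    n=N or int(max(np.ceil(np.linalg.norm(d)/60),np.ceil(np.linalg.norm(rv)/10.5),1))
    t,nn=c.as_matrix()[:,0],c.as_matrix()[:,2]
    print("t",round(s["t"],2),"pos",np.round(s["position"],4),"ang",round(np.degrees(np.arctan2(-t[2],t@u)),1),"F",np.round(s["force"],1),"op",round(s["opening"],3),"q",np.round(s["q"],2))
    print("total",np.round(d,1),np.round(rv,2),"| N",n,"per row",np.round(d/n,1),np.round(rv/n,2))
E
python3 - <<'E'
from plan import *
go((.7158,-.1554,.30),90,17)
E
```

```text
t 0.15 pos [0.2096 0.6415 0.2308] ang 90.0 F [ 0.9 -0.3 -0.3] op 1.003 q [ 1.22  0.12  1.44  0.    1.58 -0.04]
total [ 506.2 -796.9   69.2] [ 5.00e-02 -1.00e-02  2.51e+01] | N 17 per row [ 29.8 -46.9   4.1] [ 0.   -0.    1.48]
```

>>> send_rows(moves=[{"twist": [0,0,1.5],"offset": [30,-47,6],"fingers": 1},{"twist": [0,0,1.5],"offset": [30,-47,6],"fingers": 1},{"twist": [0,0,1.5],"offset": [30,-47,6],"fingers": 1},{"twist": [0,0,1.5],"offset": [30,-47,6],"fingers": 1},{"twist": [0,0,1.5],"offset": [30,-47,6],"fingers": 1}])

```text
t: 0.78
position: [0.3602, 0.405, 0.2613]
tool_rot: [3.131, 1.571, -1.766]
force: [0.5, 0.5, -0.6]
opening: 0.998
```

>>> send_rows(moves=[{"twist": [0,0,1.5],"offset": [30,-47,6],"fingers": 1},{"twist": [0,0,1.5],"offset": [30,-47,6],"fingers": 1},{"twist": [0,0,1.5],"offset": [30,-47,6],"fingers": 1},{"twist": [0,0,1.5],"offset": [30,-47,6],"fingers": 1},{"twist": [0,0,1.5],"offset": [30,-47,6],"fingers": 1}])

```text
t: 1.4
position: [0.5103, 0.1699, 0.2915]
tool_rot: [-0.9, 1.571, 0.617]
force: [-0.7, 0.9, 0.8]
opening: 0.999
```

>>> send_rows(moves=[{"twist": [0,0,1.5],"offset": [30,-47,2],"fingers": 1},{"twist": [0,0,1.5],"offset": [30,-47,2],"fingers": 1},{"twist": [0,0,1.5],"offset": [30,-47,2],"fingers": 1},{"twist": [0,0,1.5],"offset": [30,-47,2],"fingers": 1},{"twist": [0,0,1.5],"offset": [30,-47,2],"fingers": 1}])

```text
t: 2.02
position: [0.6604, -0.0652, 0.3011]
tool_rot: [1.161, 1.571, 2.809]
force: [-0.1, 0.2, 0.7]
opening: 1.0
```

```bash
python3 - <<'E'
from plan import *
go((.7158,-.1554,.30),90)
E
```

```text
t 2.02 pos [ 0.6604 -0.0652  0.3011] ang 90.0 F [-0.1  0.2  0.7] op 1.0 q [-0.14  0.08  1.37  0.    1.69 -1.79]
total [ 55.4 -90.2  -1.1] [-0.   -0.01  2.56] | N 2 per row [ 27.7 -45.1  -0.6] [-0.   -0.01  1.28]
```

```bash
python3 - <<'E'
from plan import *
# predict wrist joints, assumed T=.3 and forearm pitch p
for a,tcp in((90,(.7158,-.155,.3)),(45,(.7158,-.155,.3)),(14,(.7158,-.155,.085)),(14,(.71,-.107,.085)),(90,(.70,-.02,.19)),(130,(.69,.05,.17)),(155,(.69,.1,.13))):
  M=tgt(a);w=np.array(tcp)-.3*M.as_matrix()[:,0];az=np.arctan2(w[1],w[0])
  for p in(0,20,40):
    W=(R.from_euler('z',az)*R.from_euler('y',np.radians(p))).inv()*M
    e=W.as_euler('XYX')
    print(a,p,np.round(w,2),"q1",round(az,2),"q4,5,6",np.round(e,2), "alt", np.round(e+np.array([np.pi,0,np.pi])*-np.sign(e),2)*[1,-1,1])
E
```

```text
90 0 [ 0.72 -0.16  0.6 ] q1 -0.21 q4,5,6 [ 0.    1.57 -1.91] alt [ 0.   -1.57  1.24]
90 20 [ 0.72 -0.16  0.6 ] q1 -0.21 q4,5,6 [ 0.    1.22 -1.91] alt [ 0.   -1.22  1.24]
90 40 [ 0.72 -0.16  0.6 ] q1 -0.21 q4,5,6 [ 0.    0.87 -1.91] alt [-3.14 -0.87  1.24]
45 0 [ 0.74 -0.37  0.51] q1 -0.46 q4,5,6 [ 0.7   1.97 -2.  ] alt [-2.45 -1.97  1.14]
45 20 [ 0.74 -0.37  0.51] q1 -0.46 q4,5,6 [ 0.64  1.69 -2.23] alt [-2.5  -1.69  0.91]
45 40 [ 0.74 -0.37  0.51] q1 -0.46 q4,5,6 [ 0.64  1.41 -2.44] alt [-2.5  -1.41  0.71]
14 0 [ 0.75 -0.44  0.16] q1 -0.53 q4,5,6 [ 1.27  2.2  -1.75] alt [-1.88 -2.2   1.39]
14 20 [ 0.75 -0.44  0.16] q1 -0.53 q4,5,6 [ 1.06  2.06 -2.13] alt [-2.08 -2.06  1.01]
14 40 [ 0.75 -0.44  0.16] q1 -0.53 q4,5,6 [ 0.94  1.87 -2.45] alt [-2.21 -1.87  0.69]
14 0 [ 0.75 -0.4   0.16] q1 -0.49 q4,5,6 [ 1.28  2.16 -1.74] alt [-1.87 -2.16  1.4 ]
14 20 [ 0.75 -0.4   0.16] q1 -0.49 q4,5,6 [ 1.09  2.03 -2.11] alt [-2.05 -2.03  1.03]
14 40 [ 0.75 -0.4   0.16] q1 -0.49 q4,5,6 [ 0.97  1.84 -2.43] alt [-2.17 -1.84  0.71]
90 0 [ 0.7  -0.02  0.49] q1 -0.03 q4,5,6 [ 0.    1.57 -1.72] alt [ 0.   -1.57  1.42]
90 20 [ 0.7  -0.02  0.49] q1 -0.03 q4,5,6 [ 0.    1.22 -1.72] alt [ 0.   -1.22  1.42]
90 40 [ 0.7  -0.02  0.49] q1 -0.03 q4,5,6 [ 0.    0.87 -1.72] alt [ 0.   -0.87  1.42]
130 0 [0.67 0.24 0.4 ] q1 0.35 q4,5,6 [-0.69  1.71 -1.4 ] alt [ 2.46 -1.71  1.74]
130 20 [0.67 0.24 0.4 ] q1 0.35 q4,5,6 [-0.68  1.44 -1.18] alt [ 2.46 -1.44  1.96]
130 40 [0.67 0.24 0.4 ] q1 0.35 q4,5,6 [-0.75  1.18 -0.94] alt [ 2.4  -1.18  2.2 ]
155 0 [0.66 0.37 0.26] q1 0.51 q4,5,6 [-1.1   1.92 -1.4 ] alt [ 2.04 -1.92  1.74]
155 20 [0.66 0.37 0.26] q1 0.51 q4,5,6 [-1.02  1.75 -1.08] alt [ 2.12 -1.75  2.06]
155 40 [0.66 0.37 0.26] q1 0.51 q4,5,6 [-0.99  1.56 -0.79] alt [ 2.15 -1.56  2.35]
```

>>> send_rows(moves=[{"twist": [0,0,1.3],"offset": [28,-45,0],"fingers": 1},{"twist": [0,0,1.3],"offset": [27,-45,0],"fingers": 1}])

```text
t: 2.28
position: [0.7154, -0.1551, 0.3009]
tool_rot: [1.059, 1.57, 2.753]
force: [0.6, 0.3, -0.1]
opening: 0.998
```

```bash
python3 - <<'E'
from plan import *
go((.7158,-.1554,.25),14,8)
E
```

```text
t 2.27 pos [ 0.7154 -0.1551  0.3009] ang 90.0 F [ 0.6  0.3 -0.1] op 0.998 q [-0.25  0.23  1.2   0.    1.71 -1.94]
total [  0.4  -0.3 -50.9] [ 7.542e+01  9.270e+00 -5.000e-02] | N 8 per row [ 0.1 -0.  -6.4] [ 9.43  1.16 -0.01]
```

>>> send_rows(moves=[{"twist": [9.43,1.16,0],"offset": [0,0,0],"fingers": 1},{"twist": [9.43,1.16,0],"offset": [0,0,0],"fingers": 1},{"twist": [9.43,1.16,0],"offset": [0,0,0],"fingers": 1},{"twist": [9.43,1.16,0],"offset": [0,0,0],"fingers": 1}])

```text
t: 2.78
position: [0.7147, -0.1538, 0.3016]
tool_rot: [-0.001, 0.902, 1.692]
force: [0.3, 1.2, -0.5]
opening: 1.004
```

```bash
python3 - <<'E'
from plan import *
go((.7158,-.1554,.25),14,4)
E
```

```text
t 2.77 pos [ 0.7147 -0.1538  0.3016] ang 51.7 F [ 0.3  1.2 -0.5] op 1.004 q [-0.46  0.41  1.08  0.6   1.98 -1.99]
total [  1.1  -1.6 -51.6] [3.742e+01 4.630e+00 1.000e-02] | N 4 per row [  0.3  -0.4 -12.9] [9.35 1.16 0.  ]
```

>>> send_rows(moves=[{"twist": [9.4,1.16,0],"offset": [0,0,-20],"fingers": 1},{"twist": [9.4,1.16,0],"offset": [0,0,-20],"fingers": 1},{"twist": [9.4,1.16,0],"offset": [0,0,-20],"fingers": 1},{"twist": [9.2,1.1,0],"offset": [0,0,-20],"fingers": 1}])

```text
t: 3.28
position: [0.7146, -0.1539, 0.2205]
tool_rot: [-0.0, 0.245, 1.692]
force: [0.3, 0.8, -0.0]
opening: 0.996
```

```bash
python3 - <<'E'
from plan import *
from bench import eyes
import cv2,pickle
go((.7158,-.1554,.085),14)
D={}
for n in("scene","top","wrist"):
    D[n]=eyes.grab_frame(n)
pickle.dump(D,open("d1.pkl","wb"))
im=np.vstack([D["scene"]["color"],D["wrist"]["color"]]);cv2.imwrite("pics/b1.png",cv2.resize(im,None,fx=.75,fy=.75))
E
```

```text
t 3.27 pos [ 0.7146 -0.1539  0.2205] ang 14.0 F [ 0.3  0.8 -0. ] op 0.996 q [-0.55  0.65  1.14  1.12  2.14 -2.01]
total [   1.2   -1.5 -135.5] [0.01 0.02 0.04] | N 3 per row [  0.4  -0.5 -45.2] [0.   0.01 0.01]
```

View pics/b1.png

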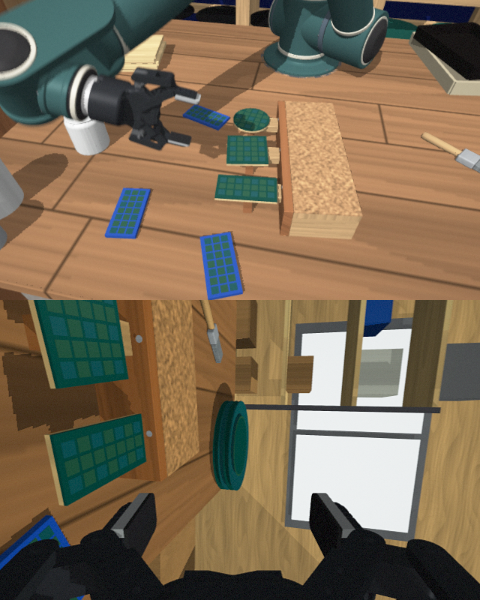

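>>> send_rows(moves=[{"twist": [0,0,0],"offset": [0,8,-30],"fingers": 1},{"twist": [0,0,0],"offset": [-1,8,-35],"fingers": 1},{"twist": [0,0,0],"offset": [0,0,-35],"fingers": 1},{"twist": [0,0,0],"offset": [0,0,-35],"fingers": 1}])

```text
t: 3.92
position: [0.7145, -0.1373, 0.0882]
tool_rot: [-0.004, 0.257, 1.694]
force: [0.3, -0.1, -0.3]
opening: 1.0
```

```bash
cat > snap.py <<'E'
from plan import *
from bench import eyes
import cv2,pickle
def snap(k,views=("scene","wrist"),zoom=None):
    D={n:eyes.grab_frame(n) for n in views}
    pickle.dump(D,open(f"d{k}.pkl","wb"))
    ims=[D[n]["color"] for n in views]
    if zoom:
        x,y,w,h=zoom;ims[0]=cv2.resize(ims[0][y:y+h,x:x+w],(640,400))
    cv2.imwrite(f"pics/b{k}.png",cv2.resize(np.vstack(ims),None,fx=.75,fy=.75))
E
python3 - <<'E'
from snap import *
go((.7098,-.107,.087),14)
snap(2,zoom=(150,80,320,200))
E
```

```text
t 3.92 pos [ 0.7145 -0.1373  0.0882] ang 14.7 F [ 0.3 -0.1 -0.3] op 1.0 q [-0.54  0.75  1.21  1.03  2.04 -2.19]
total [-4.7 30.3 -1.2] [ 0.68  0.32 -0.11] | N 1 per row [-4.7 30.3 -1.2] [ 0.68  0.32 -0.11]
```

View pics/b2.png

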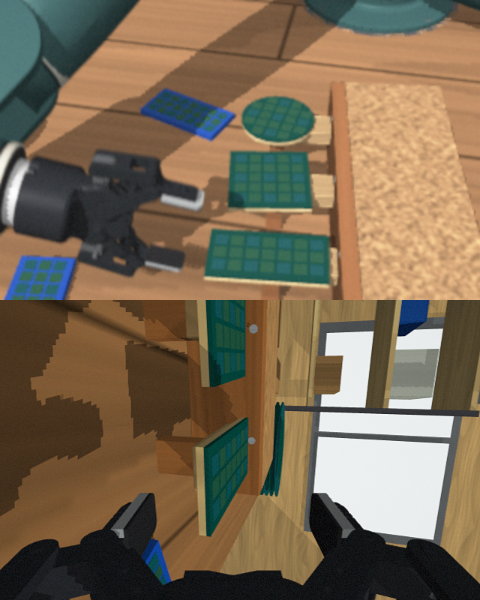

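>>> send_rows(moves=[{"twist": [0,0,0],"offset": [-2,10,0],"fingers": 1},{"twist": [0.5,0.3,0],"offset": [-2,10,-1],"fingers": 1},{"twist": [0,0,0],"offset": [-1,10,0],"fingers": 1}])

```text
t: 4.4
position: [0.7087, -0.1065, 0.0865]
tool_rot: [0.003, 0.242, 1.694]
force: [-0.3, 0.0, -1.2]
opening: 0.999
```

```bash

python3 - <<'E'
from snap import *
go((.7098,-.107,.087),14)
snap(3,zoom=(200,130,240,150))
E
```

```text
t 4.4 pos [ 0.7087 -0.1065  0.0865] ang 13.8 F [-0.3  0.  -1.2] op 0.999 q [-0.51  0.72  1.27  1.05  2.01 -2.19]
total [ 1.1 -0.5  0.5] [-0.14 -0.18 -0.03] | N 1 per row [ 1.1 -0.5  0.5] [-0.14 -0.18 -0.03]
```

View pics/b3.png

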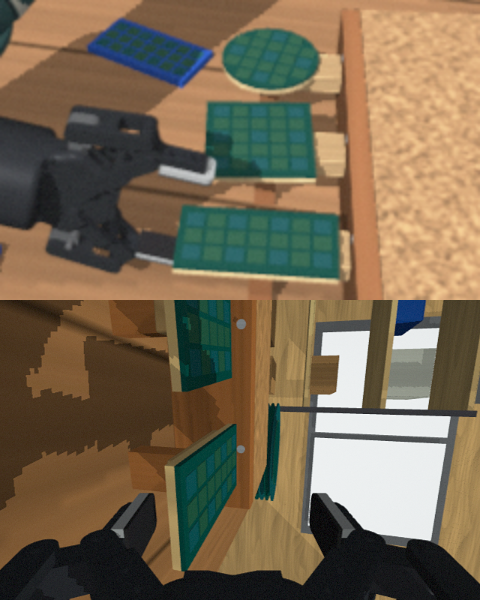

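The lower finger is now under the jutting end, at about (155,245) in the scene crop, and the upper finger is above it. Closing now.

>>> send_rows(moves=[{"twist": [0,0,0],"offset": [0,0,0],"fingers": -0.2},{"twist": [0,0,0],"offset": [0,0,0],"fingers": -0.6},{"twist": [0,0,0],"offset": [0,0,0],"fingers": -1}], grip_force=40)

```text
t: 4.88
position: [0.7087, -0.1077, 0.0852]
tool_rot: [0.004, 0.241, 1.694]
force: [-0.4, -1.6, -0.7]
opening: 0.375
```

```bash

python3 - <<'E'
from snap import *
go((.7098,-.107,.087),14)
snap(4,zoom=(200,130,240,150))
E
```

```text
t 4.88 pos [ 0.7087 -0.1077  0.0852] ang 13.8 F [-0.4 -1.6 -0.7] op 0.375 q [-0.51  0.72  1.27  1.05  2.01 -2.19]
total [1.1 0.7 1.8] [-0.19 -0.26  0.  ] | N 1 per row [1.1 0.7 1.8] [-0.19 -0.26  0.  ]
```

View pics/b4.png

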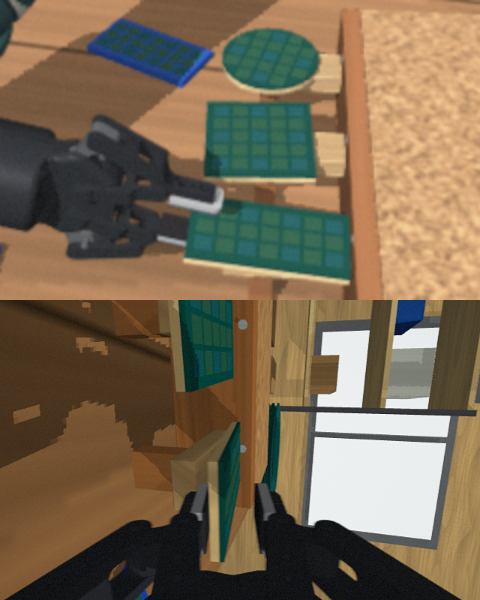

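>>> send_rows(moves=[{"twist": [0,0,0],"offset": [0,0,0],"fingers": -1},{"twist": [0,0,0],"offset": [0,0,0],"fingers": -1},{"twist": [0,0,0],"offset": [0,0,0],"fingers": -1}], grip_force=60)

```text
t: 5.35
position: [0.7087, -0.1075, 0.0856]
tool_rot: [0.003, 0.24, 1.694]
force: [0.7, -2.2, 3.9]
opening: 0.079
```

```bash

python3 - <<'E'
from snap import *
go((.7098,-.107,.087),14)
snap(5,zoom=(200,130,240,150))
E
```

```text
t 5.35 pos [ 0.7087 -0.1075  0.0856] ang 13.8 F [ 0.7 -2.2  3.9] op 0.079 q [-0.51  0.72  1.27  1.05  2.01 -2.19]
total [1.1 0.5 1.4] [-0.2  -0.22 -0.01] | N 1 per row [1.1 0.5 1.4] [-0.2  -0.22 -0.01]
```

View pics/b5.png

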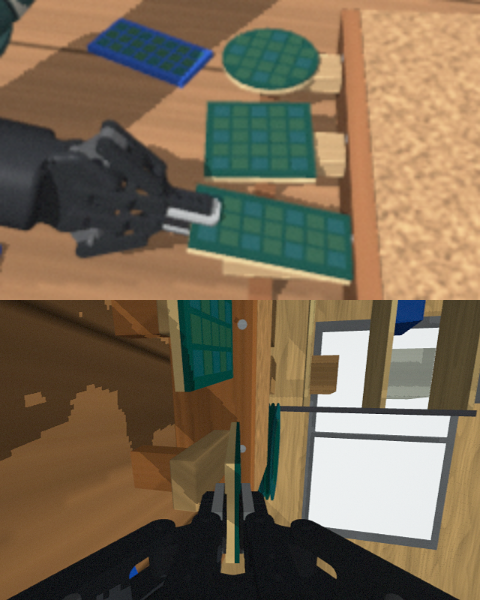

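Gripped: opening 0.079 (about 7 mm), far end at the fence. Next I'll work out the tipping arc.

```bash
cat > arc.py <<'E'
from plan import *
us=np.array([np.cos(np.radians(97.3)),np.sin(np.radians(97.3)),0])
O=np.array([.585,-.022,0])
ys=np.array([-us[1],us[0],0])
def st(p): d=np.array(p)-O;return np.array([d@us,d@ys,d[2]])*1000
def show():
    s=ctrl.read_state();c=R.from_euler('xyz',s["tool_rot"]).as_matrix();t=c[:,0]
    a=np.degrees(np.arctan2(-t[2],t@us));E=np.array(s["position"])+.1*t
    print("t",round(s["t"],2),"TCP stand",np.round(st(s["position"]),1),"a",round(a,1),"E",np.round(st(E),1),"F",np.round(s["force"],1),"M",np.round(s["moment"],2),"op",round(s["opening"],3),"q",np.round(s["q"],2))
    return a,st(E),s
def arc(wps):
    a,E,s=show();p=np.array(s["position"])*1000;T0=None
    for (a1,x,z,N) in wps:
        for k in range(1,N+1):
            f=k/N;aa=a+(a1-a)*f;ex=E[0]+(x-E[0])*f;ez=E[2]+(z-E[2])*f
            r=np.radians(aa);tc=(O*1000+us*(ex-100*np.cos(r))+ys*E[1]+np.array([0,0,ez+100*np.sin(r)]))
            ax=np.cross(us,Z)*-1 # tipping: t goes from us to -Z to -us
            ax=np.cross(us,-Z)
            print(round(aa,1),"off",np.round(tc-p,0),"twist",np.round(ax*(a1-a)/N,2));p=tc
        a,E=a1,np.array([x,E[1],z])
E
python3 - <<'E'
from arc import *
arc([(26,-12,68,2),(90,-9,70,8)])
E
```

```text
t 5.45 TCP stand [-100.5 -111.8   85.6] a 13.8 E [  -3.4 -112.3   61.7] F [ 0.4 -3.4  4.2] M [ 0.47  0.04 -0.05] op 0.075 q [-0.51  0.72  1.27  1.05  2.01 -2.19]
19.9 off [ 1. -1. 13.] twist [-6.06 -0.78  0.  ]
26.0 off [ 0. -0. 13.] twist [-6.06 -0.78  0.  ]
34.0 off [-1.  7. 12.] twist [-7.94 -1.02  0.  ]
42.0 off [-1.  9. 11.] twist [-7.94 -1.02  0.  ]
50.0 off [-1. 10. 10.] twist [-7.94 -1.02  0.  ]
58.0 off [-1. 12.  8.] twist [-7.94 -1.02  0.  ]
66.0 off [-2. 13.  7.] twist [-7.94 -1.02  0.  ]
74.0 off [-2. 13.  5.] twist [-7.94 -1.02  0.  ]
82.0 off [-2. 14.  3.] twist [-7.94 -1.02  0.  ]
90.0 off [-2. 14.  1.] twist [-7.94 -1.02  0.  ]
```

>>> send_rows(moves=[{"twist": [-6.06,-0.78,0],"offset": [1,-1,13],"fingers": -1},{"twist": [-6.06,-0.78,0],"offset": [0,0,13],"fingers": -1},{"twist": [-7.9,-1,0],"offset": [-1,7,12],"fingers": -1},{"twist": [-7.9,-1,0],"offset": [-1,9,11],"fingers": -1}], grip_force=80)

```text
t: 5.95
position: [0.7076, -0.0927, 0.1343]
tool_rot: [0.002, 0.737, 1.693]
force: [0.7, 0.5, -0.7]
opening: 0.07
```

```bash

python3 - <<'E'
from snap import *
from arc import *
arc([(90,-9,70,6)])
snap(6,zoom=(200,80,240,200))
E
```

```text
t 5.95 TCP stand [ -85.7 -112.6  134.3] a 42.2 E [ -11.7 -113.    67.1] F [ 0.7  0.5 -0.7] M [-0.45 -0.07 -0.01] op 0.07 q [-0.43  0.47  1.33  0.71  1.8  -2.12]
50.2 off [-1. 10. 10.] twist [-7.9  -1.01  0.  ]
58.2 off [-1. 12.  9.] twist [-7.9  -1.01  0.  ]
66.1 off [-2. 13.  7.] twist [-7.9  -1.01  0.  ]
74.1 off [-2. 13.  5.] twist [-7.9  -1.01  0.  ]
82.0 off [-2. 14.  3.] twist [-7.9  -1.01  0.  ]
90.0 off [-2. 14.  1.] twist [-7.9  -1.01  0.  ]
```

View pics/b6.png

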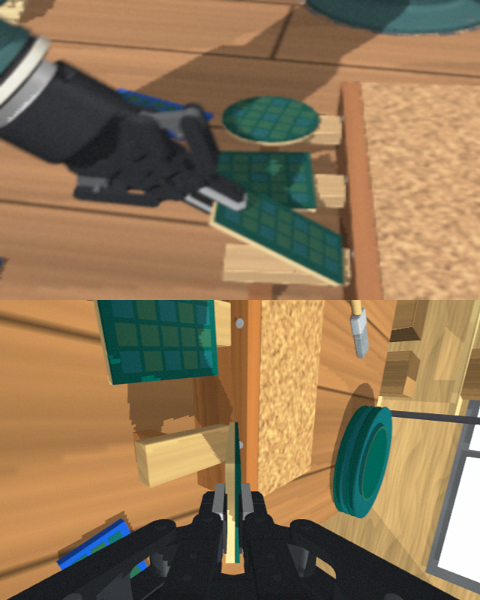

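The board is held in line with the pads at about 42 degrees, with its far end at the foot of the fence. I'll continue to upright.

>>> send_rows(moves=[{"twist": [-7.9,-1,0],"offset": [-1,10,10],"fingers": -1},{"twist": [-7.9,-1,0],"offset": [-1,12,9],"fingers": -1},{"twist": [-7.9,-1,0],"offset": [-2,13,7],"fingers": -1},{"twist": [-7.9,-1,0],"offset": [-2,13,5],"fingers": -1},{"twist": [-7.9,-1,0],"offset": [-2,13,3],"fingers": -1}])

```text
t: 6.68
position: [0.6993, -0.0314, 0.1674]
tool_rot: [-0.003, 1.429, 1.688]
force: [-0.2, -0.2, -1.0]
opening: 0.069
```

>>> send_rows(moves=[{"twist": [-7.9,-1,0],"offset": [-2,12,1],"fingers": -1},{"twist": [0,0,0],"offset": [0,0,0],"fingers": -1},{"twist": [0,0,0],"offset": [0,0,0],"fingers": -1}])

```text
t: 7.05
position: [0.6974, -0.0196, 0.1679]
tool_rot: [-0.03, 1.563, 1.663]
force: [0.3, -0.4, -1.4]
opening: 0.067
```

```bash

python3 - <<'E'
from snap import *
from arc import *
arc([(90,-10,100,2),(120,8,100,3),(145,5,98,3),(156,5,90,2)])
snap(7,zoom=(200,80,240,200))
E
```

```text
t 7.05 TCP stand [ -11.9 -111.8  167.9] a 89.6 E [ -11.1 -111.8   67.9] F [ 0.3 -0.4 -1.4] M [-0.04  0.02  0.06] op 0.067 q [-0.07  0.19  1.46  0.01  1.49 -1.76]
89.8 off [-0.  1. 16.] twist [-0.22 -0.03  0.  ]
90.0 off [-0.  1. 16.] twist [-0.22 -0.03  0.  ]
100.0 off [-3. 23. -2.] twist [-9.92 -1.27  0.  ]
110.0 off [-3. 23. -5.] twist [-9.92 -1.27  0.  ]
120.0 off [-3. 22. -7.] twist [-9.92 -1.27  0.  ]
128.3 off [-1. 11. -9.] twist [-8.27 -1.06  0.  ]
136.7 off [ -1.  10. -10.] twist [-8.27 -1.06  0.  ]
145.0 off [ -1.   8. -12.] twist [-8.27 -1.06  0.  ]
150.5 off [ -1.   5. -12.] twist [-5.46 -0.7   0.  ]
156.0 off [ -1.   4. -13.] twist [-5.46 -0.7   0.  ]
```

View pics/b7.png

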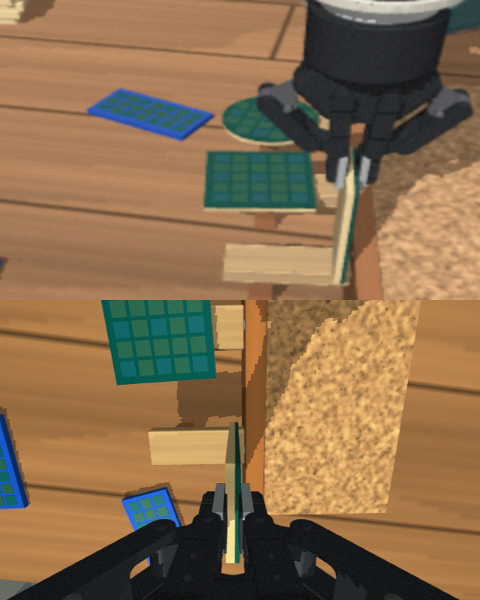

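>>> send_rows(moves=[{"twist": [0,0,0],"offset": [0,0,16],"fingers": -1},{"twist": [0,0,0],"offset": [0,0,17],"fingers": -1},{"twist": [-9.9,-1.27,0],"offset": [-3,23,-2],"fingers": -1},{"twist": [-9.9,-1.27,0],"offset": [-3,23,-5],"fingers": -1},{"twist": [-9.9,-1.27,0],"offset": [-3,22,-7],"fingers": -1}])

```text
t: 7.78
position: [0.6891, 0.0492, 0.1911]
tool_rot: [-3.122, 1.048, -1.431]
force: [0.1, -0.8, -1.9]
opening: 0.072
```

```bash

python3 - <<'E'
from snap import *
from arc import *
arc([(145,5,98,3),(156,5,90,2)])
snap(8,zoom=(240,60,240,200))
E
```

```text
t 7.78 TCP stand [  57.4 -112.3  191.1] a 119.9 E [   7.5 -113.   104.5] F [ 0.1 -0.8 -1.9] M [0.35 0.03 0.01] op 0.072 q [ 0.24  0.19  1.49 -0.52  1.53 -1.41]
128.3 off [ -1.  11. -10.] twist [-8.29 -1.06  0.  ]
136.6 off [ -1.  10. -12.] twist [-8.29 -1.06  0.  ]
145.0 off [ -1.   8. -13.] twist [-8.29 -1.06  0.  ]
150.5 off [ -1.   5. -12.] twist [-5.46 -0.7   0.  ]
156.0 off [ -1.   4. -13.] twist [-5.46 -0.7   0.  ]
```

View pics/b8.png

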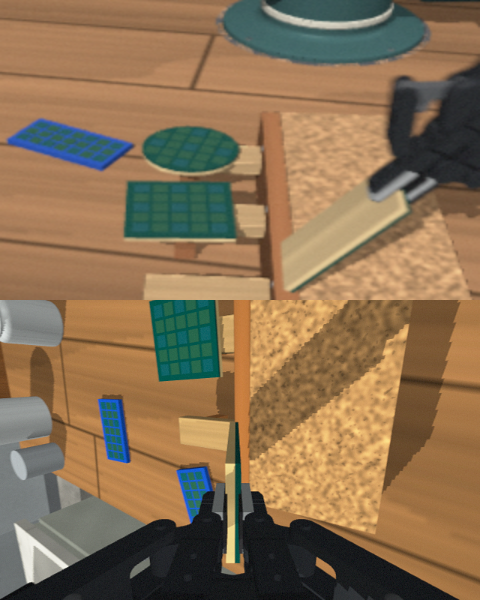

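>>> send_rows(moves=[{"twist": [-8.3,-1.06,0],"offset": [-1,11,-10],"fingers": -1},{"twist": [-8.3,-1.06,0],"offset": [-1,10,-12],"fingers": -1},{"twist": [-8.3,-1.06,0],"offset": [-1,8,-13],"fingers": -1},{"twist": [-5.4,-0.7,0],"offset": [-1,5,-12],"fingers": -1}])

```text
t: 8.38
position: [0.6848, 0.083, 0.1416]
tool_rot: [-3.134, 0.518, -1.441]
force: [0.3, -1.1, -0.9]
opening: 0.07
```

```bash

python3 - <<'E'
from snap import *
from arc import *
arc([(158,5,89,2)])
snap(9,zoom=(240,60,240,200))
E
```

```text
t 8.38 TCP stand [  91.4 -112.3  141.6] a 150.3 E [   4.5 -112.5   92. ] F [ 0.3 -1.1 -0.9] M [0.61 0.13 0.02] op 0.07 q [ 0.44  0.38  1.52 -0.98  1.66 -1.12]
154.2 off [-0.  3. -7.] twist [-3.81 -0.49  0.  ]
158.0 off [-0.  3. -8.] twist [-3.81 -0.49  0.  ]
```

View pics/b9.png

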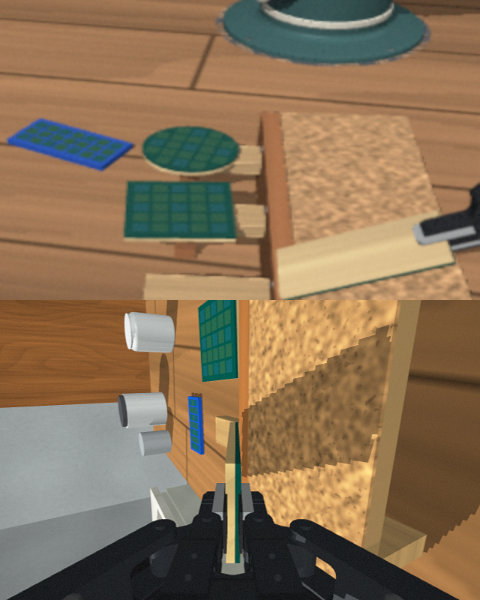

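>>> send_rows(moves=[{"twist": [-2.7,-0.3,0],"offset": [0,-1,-5],"fingers": -1},{"twist": [0,0,0],"offset": [0,-2,-4],"fingers": -1}])

```text
t: 8.72
position: [0.685, 0.079, 0.1331]
tool_rot: [-3.135, 0.476, -1.442]
force: [-0.5, 0.2, -2.0]
opening: 0.068
```

```bash

python3 - <<'E'
from snap import *
from arc import *
arc([(158,5,89,2)])
snap(10,zoom=(240,60,240,200))
E
```

```text
t 8.72 TCP stand [  87.5 -112.1  133.1] a 152.7 E [  -1.4 -112.2   87.3] F [-0.5  0.2 -2. ] M [0.59 0.08 0.04] op 0.068 q [ 0.44  0.4   1.53 -1.02  1.66 -1.1 ]
155.4 off [-1.  5. -3.] twist [-2.61 -0.33  0.  ]
158.0 off [-1.  5. -3.] twist [-2.61 -0.33  0.  ]
```

View pics/b10.png

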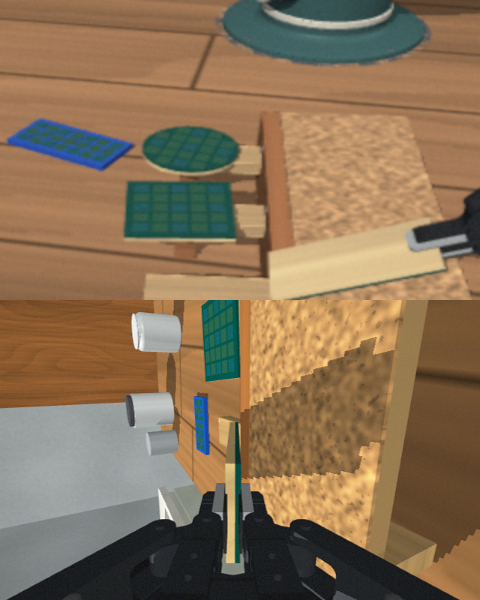

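>>> send_rows(moves=[{"twist": [0,0,0],"offset": [-1,5,-1],"fingers": -1},{"twist": [0,0,0],"offset": [0,0,0],"fingers": -0.3},{"twist": [0,0,0],"offset": [0,0,0],"fingers": -0.3},{"twist": [0,0,0],"offset": [0,0,0],"fingers": -0.3}])

```text
t: 9.32
position: [0.6837, 0.0847, 0.1314]
tool_rot: [-3.135, 0.473, -1.441]
force: [-0.8, 0.9, -0.6]
opening: 0.349
```

```bash

python3 - <<'E'
from snap import *
from arc import *
show()
snap(11,zoom=(240,60,240,200))
E
```

```text
t 9.32 TCP stand [  93.3 -111.4  131.4] a 152.9 E [   4.2 -111.7   85.9] F [-0.8  0.9 -0.6] M [0.52 0.05 0.01] op 0.349 q [ 0.45  0.41  1.53 -1.02  1.67 -1.1 ]
```

View pics/b11.png

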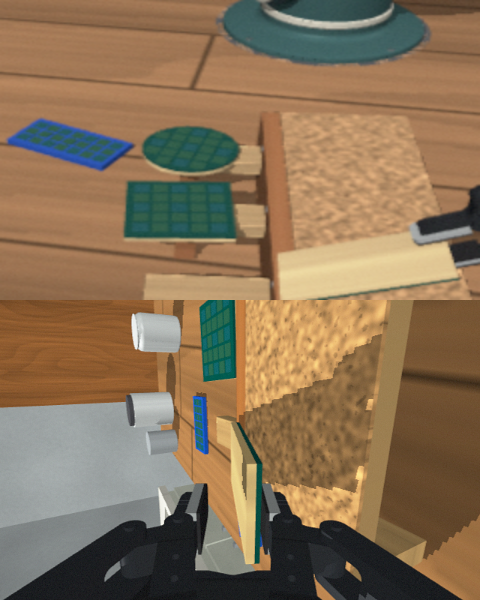

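>>> send_rows(moves=[{"twist": [0,0,0],"offset": [0,0,-7],"fingers": -0.3},{"twist": [0,0,0],"offset": [0,0,-6],"fingers": -0.3},{"twist": [0,0,0],"offset": [-7,60,0],"fingers": -0.3},{"twist": [0,0,0],"offset": [-7,60,10],"fingers": -0.3}])

```text
t: 9.93
position: [0.6691, 0.2053, 0.1272]
tool_rot: [-3.137, 0.472, -1.443]
force: [0.8, 0.5, 0.2]
opening: 0.356
```

```bash

python3 - <<'E'
from snap import *
from arc import *
show()
snap(12,views=("scene","top"))
E
```

```text
t 9.93 TCP stand [ 214.8 -112.3  127.2] a 153.0 E [ 125.7 -112.3   81.8] F [0.8 0.5 0.2] M [ 0.42  0.05 -0.06] op 0.356 q [ 0.59  0.51  1.39 -0.96  1.8  -1.05]
```

View pics/b12.png

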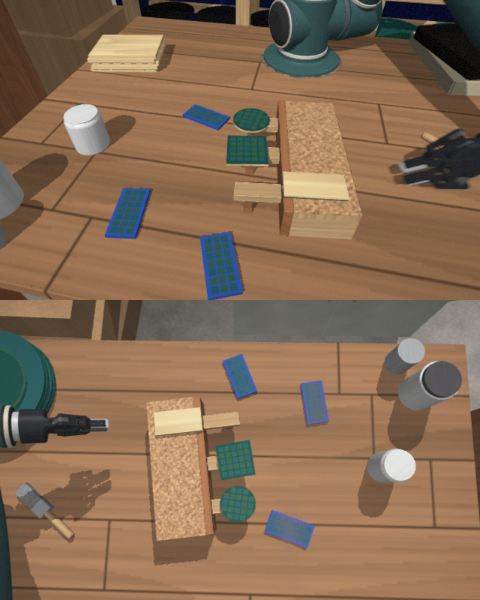

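Scene (315,185) and top (178,421) in the half-size view show the board flat on the deck with its bare back up, and the gripper clear of it. Now I'll measure it.

```bash

python3 - <<'E'
import pickle
from h import *
from arc import *
D=pickle.load(open("d12.pkl","rb"));D0=pickle.load(open("d0.pkl","rb"))
for n,box in(("top",(198,138,75,50)),("scene",(372,225,100,45))):
    d=D[n];hsv=cv2.cvtColor(cv2.GaussianBlur(d["color"],(3,3),0),cv2.COLOR_BGR2HSV);x,y,w,h=box
    m=np.zeros(hsv.shape[:2],np.uint8);m[y:y+h,x:x+w]=cv2.inRange(hsv,(15,40,200),(35,125,255))[y:y+h,x:x+w]
    m=cv2.morphologyEx(m,cv2.MORPH_OPEN,np.ones((5,5)))
    c=max(cv2.findContours(m,0,2)[0],key=cv2.contourArea)
    W=ray(d,c[:,0].astype(float),.088);r=cv2.minAreaRect((W[:,:2]*1000).astype(np.float32))
    print(n,r,"stand",st([r[0][0]/1000,r[0][1]/1000,.08]))
for n,b in(("top",(285,184,60,115)),("scene",(300,140,60,80))):
  x,y,w,h=b
  for DD in(D0,D):
    hsv=cv2.cvtColor(DD[n]["color"],cv2.COLOR_BGR2HSV);m=np.zeros(hsv.shape[:2],np.uint8);m[y:y+h,x:x+w]=cv2.inRange(hsv,(60,80,30),(104,255,255))[y:y+h,x:x+w]
    for c in cv2.findContours(cv2.morphologyEx(m,cv2.MORPH_CLOSE,np.ones((3,3))),0,2)[0]:
      if cv2.contourArea(c)>400:
        M=cv2.moments(c);print(n,np.round(ray(DD[n],[(M["m10"]/M["m00"],M["m01"]/M["m00"])],.068)*1000,1))
E
```

```text
top ((694.7906494140625, 56.39568328857422), (69.97506713867188, 123.57992553710938), 7.421664237976074) stand [  63.80973668 -118.86205182   80.        ]
scene ((689.6064453125, 54.51110076904297), (63.534324645996094, 120.89872741699219), 7.308732986450195) stand [  62.59915862 -113.48040484   80.        ]
top [[ 484.4 -102.8   68. ]]
top [[594.6 -93.9  68. ]]
top [[ 484.4 -102.8   68. ]]
top [[594.5 -93.9  68. ]]
scene [[600.2 -93.6  68. ]]
scene [[ 489.1 -102.6   68. ]]
scene [[600.1 -93.5  68. ]]
scene [[ 489.1 -102.7   68. ]]
```

```bash
python3 -c "
from bench import ticket
print(ticket.job_done())"
```

```text
the job is handed in; nothing more can be done
None
```

The board is lying flat on the cork deck with its bare back up, and I handed the job in at about 10 s of the 35 s allowed. I slid the lower finger under the jutting end and closed the jaws, which tipped the near end up and pushed the far end to the fence. From there I tipped the board upright at the fence and held it for about 0.3 s. I then lifted it over, laid it down and drew the gripper clear.

**Board:** the last pictures put its centre about 63 mm behind the fence face (10 to 95 mm allowed). It is about 113 to 119 mm to one side of the stand's middle, inside the 150 mm limit. Its length is square to the fence within about 1 degree.

**Other pieces:** the square and round pieces had not moved by more than 0.1 mm in either view. The gripper is clear of everything, with forces near zero.

**Disagreement:** the two views differ by about 5 mm on the board's sideways position. The top view's colour outline was also too wide, at 70 mm instead of 60 mm, probably because it picked up some cork at the edge. Neither comes near a limit.

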